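# Rehang the lift-off door of a sample module

### The arm

A 6-joint arm with a two-finger parallel gripper is mounted at the origin on the work surface. World frame = base frame: x ahead of the robot, y to its left, z up, the work surface at z = 0. Lengths are in m, angles in rad, forces in N, time in s.
With the tool pointing down it reaches from about 0.35 to 0.85 m from the base axis. Payload 8.1 kg.
Tool frame: the origin (TCP) lies midway between the tips of the shut fingers; the grasp point (between the pads) lies 19 mm behind it; z points along the fingers, y is the direction in which the jaws open and shut (so a half turn about z gives the same grasp; the last joint's range is limited). The gripper opens to 93 mm and grips with 3 to 60 N. Pads are 15 mm wide; open, the fingers measure 128 mm over their backs; the gripper's body (75 mm by 188 mm) begins 65 mm behind the grasp point.
Start: joints at [-1.26, 0.13, 1.488, -0, 1.523, -0.085], TCP at [0.231, -0.554, 0.185] pointing down, gripper open.
Joint ranges: [-2.96, 2.96], [-0.89, 2.26], [0.02, 2.5], [-1.34, 4.48], [0, 2.73], [-2.66, 2.66]. Speed limits (rad/s): [2.39, 2.39, 2.79, 3.14, 3.14, 3.14].

### API

Orientations are given as a rotation vector (axis times angle).
In Python, from plant import robot gives the robot as it stands. The module is installed in compiled form; this text tells all that it offers.
- The arm moves only by the shell command python3 -m pendant 'ROWS' [FORCE]. ROWS is JSON, a list of rows, each an object with "translation": the shift along the tool's x, y, z in mm, a list of three; "twist": the turn, a rotation vector about the tool's x, y, z in rad, a list of three; "grip": the opening, from -1 (shut) to 1 (fully open). A call has exactly 10 rows; each row shifts and turns the pose as measured when the row begins, along the tool's axes as they then stand; what a row does not reach is not made up. A row lasts 1/10 s, in which the tool goes at most 50 mm and 8.59 degrees, less where a joint would pass 70% of its speed; a pose out of reach is approached as far as the arm can. A call is refused whole if a number of a shift passes 50 or a number of a turn 0.15, either way. A call with a gripper value outside its range is refused whole. The fingers move at their own pace and stop on an object; FORCE is the grip in N (left out, the last holds). Time passes only in rows, so rows that do not move let the fingers close, or fill a call up. It gives the time, the measured TCP pose, the force and the opening at its end, in the units of the state.
- robot.read_state(): the state, without advancing time (a new reading comes with each control period).
- robot.read_camera(name): name is "scene" or "top"; returns (picture, depth): 384x512x3 uint8, red, green, blue; 384x512 float32, m along the optical axis (not along the pixel's ray), 0 where there is no reading.
- robot.camera_info(name): a dict with "vertical_fov" (degrees; the focal length in pixels is half the picture's height over the tangent of half this angle, whatever the lens; pixels are square), "cx", "cy" (the principal point, pixels), "D" ([k1, k2, p1, p2, k3] as OpenCV has them; the pictures are not rectified), "cam_to_world" (4x4, takes a point from camera to world coordinates). Camera axes: x right, y up, looking along -z (the intrinsics and any distortion apply to the point x, -y, -z); pixel columns grow to the right and rows downward; lengths in m; the calibration is good to about 2 mm. A picture is of the moment at which its call begins. camera_info takes no time and is no camera call.
- robot.close_job(): hands the job in, once; it reports no verdict.
The state is a dict: "t": time; "q": joint angles; "dq": joint speeds; "joint_torque": joint torques, N m; "tool_pos": TCP position; "orientation": TCP orientation; "force": force on the tool from outside, world axes, zero at the start; "wrist_torque": the same for the moment, N m; "opening": finger opening in m.
Only numpy, scipy, OpenCV 4.12 (cv2) and the standard library are available. Lean on these libraries where they do the work, as an engineer would, in place of code of your own. Each camera call takes 0.05 s, during which the arm holds its last target. There are 200 camera calls.

### The job

Take the windowed door with the two hinge knuckles out of the black storage stand and hang it on the dark sample module: lower both knuckles fully home onto the module's two pintle pins so that it hangs upright, then let go; it may be left standing open at any angle. Leave the lower blank panel where it stands in the stand.

Things in the scene. Friction and masses are not known exactly. Their poses are not given: they have to be found in the camera images.
- door: Door, upright and loose in a stand slot: white slab 12 (x) x 160 (y) x 170 mm (z up), 0.4 kg, dark window, plain top 40 mm: pinch there. Origin: slab centre, 85 below top edge. Two steel knuckles (sleeves 24 tall, outer dia 34, bore 24) beyond its -y edge on one vertical axis at x 0, y -108; undersides at z -65 and +35. Home on the pins its centre is 65 above pin_low; 108 mm from the pin axis.
- pin_low (a point): Foot of the lower pintle pin, on its bracket, 70 mm above the table. Pin: upright steel, tapered from dia 19 to 6 at its tip, 25 mm up. It is on a fixed dark module 235 mm high whose front is 35 mm behind (-y). Site axes: z up, +y straight out of the front. The door hangs open and square to the front, reaching from the pins along +y, when its axes are parallel to these. Any open angle will do.
- pin_high (a point): Foot of the upper pin, 100 mm straight above pin_low; same pin, same axes. Brackets: 28 mm wide, 10 thick, ending 12 beyond the pin axis. This one overhangs the lower pin, so come in level from +y with the door 45 mm above its home height (35 to 60 is free): the lower knuckle passes between lower pin tip and upper bracket. Then lower onto both pins.
- blank: Bystander: lower blank white panel, 12 (x) x 160 (y) x 100 mm (z up), origin at its centre, no window, no knuckles, loose in the other slot of the fixed black stand; its top is 110 mm above the table. The slots are parallel, 110 mm apart, 15 mm wide, walls ending 40 mm above the table: lift the door straight up out of its slot, by 120 mm or more to pass over this panel.
There are look-alikes about, which are no part of the job. What is meant by the door is not yellow, and is the larger of those in its own colour.

How it is judged:
At the end, for the whole second after the job is handed in: The door hangs on both pins: each pin's foot is within 10 mm, along each door axis, of the centre of its knuckle's underside (lower in lower, upper in upper); the door is within 10 degrees of upright and at rest; the blank panel is within 30 mm of where it stood (x of pin_low in the frame of door between -0.01 and 0.01 m and y of pin_low in the frame of door between -0.118 and -0.098 m and z of pin_low in the frame of door between -0.075 and -0.055 m and x of pin_high in the frame of door between -0.01 and 0.01 m and y of pin_high in the frame of door between -0.118 and -0.098 m and z of pin_high in the frame of door between 0.025 and 0.045 m and angle between door's own z axis and vertical below 0.175 rad and linear speed of door below 0.03 m/s and angular speed of door below 0.2 rad/s and distance of blank from where it was at the start of the episode below 0.03 m); the robot touches nothing.
It fails at once if the blank panel is moved more than 30 mm or tipped over (distance of blank from where it was at the start of the episode above 0.03 m or angle between blank's own z axis and vertical above 0.26 rad).
It also fails if it takes over 40 s, if anything falls off the work surface, if the arm or the gripper's body presses on something with over 40 N, if the wrist force passes 120 N, or if a joint passes its speed limit or range.

## Working session

There is one attempt and no reset: what is moved stays moved. The work goes in short steps, Python scripts to look and compute and a shell command to move; the robot and the scene stay as the last step left them, time stands still between calls to the robot, and variables do not carry over. Pictures are saved under pics/ and viewed, about 8 in all and at most 12, crops included, and the job is handed in when it is done.

```bash
mkdir -p pics
python3 - <<'E'
from plant import robot
import cv2, numpy as np
s=robot.read_state();print({k:np.round(v,3).tolist() for k,v in s.items()})
for n in("scene","top"):
    im,d=robot.read_camera(n);cv2.imwrite(f"pics/{n}0.png",im[:,:,::-1]);np.save(f"{n}0.npy",d)
    print(n,robot.camera_info(n),(d>0).mean())
E
```

```text
{'t': 0.0, 'q': [-1.26, 0.131, 1.489, 0.0, 1.523, -0.085], 'dq': [0.002, 0.001, 0.002, 0.001, 0.0, -0.001], 'joint_torque': [-0.001, -55.985, -49.175, 0.077, 0.036, -0.0], 'tool_pos': [0.231, -0.553, 0.184], 'orientation': [-3.079, -0.617, 0.0], 'force': [-0.13, 0.424, -0.816], 'wrist_torque': [-0.057, -0.032, 0.011], 'opening': 0.093}
scene {'vertical_fov': 46.52277581474306, 'cx': 259.4256440113787, 'cy': 199.75962167063602, 'D': array([0.04150457, 0.        , 0.        , 0.        , 0.        ]), 'cam_to_world': array([[-0.39885874, -0.56014054,  0.72605391,  1.33754774],
       [ 0.91682718, -0.22767482,  0.32801234,  0.45299672],
       [-0.01842882,  0.79649655,  0.60436216,  0.83054521],
       [ 0.        ,  0.        ,  0.        ,  1.        ]])} 0.9960784912109375
top {'vertical_fov': 54.28786975319576, 'cx': 256.16826843090803, 'cy': 187.40200721101337, 'D': array([0.0178161, 0.       , 0.       , 0.       , 0.       ]), 'cam_to_world': array([[ 0.03050349,  0.99196363, -0.12279129,  0.40902774],
       [-0.99867434,  0.03534231,  0.03742309,  0.11024629],
       [ 0.04146207,  0.12148697,  0.99172668,  0.99573586],
       [ 0.        ,  0.        ,  0.        ,  1.        ]])} 0.9962107340494791
```

View pics/scene0.png

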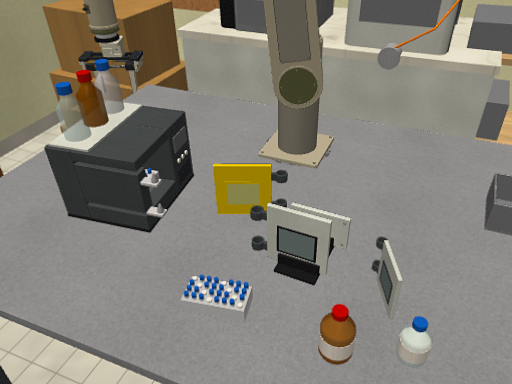

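View pics/top0.png

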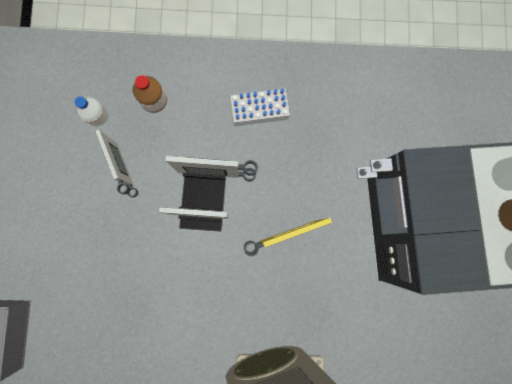

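Scene picture: the robot is at the top. The candidates are the white windowed door in the black stand (scene 297,240; top 203,165), a small white door leaning alone at (388,278; top 115,160), and a yellow door (243,190; top 297,233). The white one in the stand fits: it isn't yellow and it's the larger white one. The module is at scene (130,165), with its brackets at (152,178) and (157,209).

```bash
cat > h.py <<'E'
import cv2, numpy as np
from plant import robot
def cam(n):
    c=robot.camera_info(n);f=192/np.tan(np.radians(c["vertical_fov"]/2))
    return np.array([[f,0,c["cx"]],[0,f,c["cy"]],[0,0,1]]),np.array(c["D"]),np.array(c["cam_to_world"])
def cloud(n,d):
    K,D,T=cam(n);v,u=np.mgrid[:384,:512]
    p=cv2.undistortPoints(np.stack([u,v],-1).reshape(-1,1,2).astype(float),K,D).reshape(384,512,2)
    P=np.stack([p[...,0]*d,-p[...,1]*d,-d],-1)
    return P@T[:3,:3].T+T[:3,3]
def ray(n,uv,z):
    K,D,T=cam(n);p=cv2.undistortPoints(np.array(uv,float).reshape(-1,1,2),K,D)[:,0]
    r=np.c_[p[:,0],-p[:,1],-np.ones(len(p))]@T[:3,:3].T
    return T[:3,3]+r*((z-T[2,3])/r[:,2])[:,None]
E
python3 - <<'E'
from h import *
for n,(a,b,c,e) in {"top":(150,140,270,240),"scene":(245,195,355,285)}.items():
    d=np.load(f"{n}0.npy");P=cloud(n,d);im=cv2.imread(f"pics/{n}0.png");m=np.zeros(d.shape,bool);m[b:e,a:c]=1
    w=im.min(-1)>120
    for nm,lo,hi in(("door",.165,.195),("blank",.1,.12)):
        k=m&(P[...,2]>lo)&(P[...,2]<hi)&(w if n=="top" else w)
        if n=="scene":print("skip");break
        q=P[k];r=cv2.minAreaRect(q[:,:2].astype(np.float32)*1000);print(n,nm,k.sum(),np.median(q,0).round(4),r,cv2.boxPoints(r).round(1).tolist())
    if n=="top":
        k=m&(im.max(-1)<110)&(P[...,2]>.135)&(P[...,2]<.165);k[:,:238]=0
        q=P[k];print("knuckle",k.sum(),q.mean(0),cv2.minEnclosingCircle(q[:,:2].astype(np.float32)*1000))
    else: pass
d=np.load("top0.npy");P=cloud("top",d);im=cv2.imread("pics/top0.png")
np.set_printoptions(linewidth=200,suppress=True)
print("brackets z(mm)");print((P[156:182:2,352:404:3,2]*1000).astype(int))
a=cv2.resize(im[145:190,345:410],None,fx=8,fy=8,interpolation=cv2.INTER_CUBIC)
b=cv2.imread("pics/scene0.png")[160:225,130:190];b=cv2.resize(b,None,fx=6,fy=6,interpolation=cv2.INTER_CUBIC)
c=cv2.resize(cv2.imread("pics/scene0.png")[190:290,240:360],None,fx=3,fy=3)
o=np.zeros((400,790,3),np.uint8);o[:360,:520]=a[:360,:520][:, :520];b=cv2.resize(b,(260,282));o[:282,525:785]=b
cv2.imwrite("pics/c1.png",o);cv2.imwrite("pics/c2.png",c)
E
```

```text
top door 397 [0.5643 0.201  0.1796] ((564.7603759765625, 200.8158416748047), (159.75457763671875, 12.538519859313965), 87.71923065185547) [[555.2999877929688, 121.30000305175781], [567.7999877929688, 120.80000305175781], [574.2000122070312, 280.3999938964844], [561.7000122070312, 280.8999938964844]]
top blank 360 [0.4554 0.2239 0.1095] ((455.8076477050781, 223.14292907714844), (159.4317169189453, 12.823676109313965), 87.34319305419922) [[445.70001220703125, 143.8000030517578], [458.5, 143.1999969482422], [465.8999938964844, 302.5], [453.1000061035156, 303.1000061035156]]
knuckle 120 [0.55869985 0.09900598 0.1505285 ] ((558.8295288085938, 100.12948608398438), 21.303314208984375)
skip
brackets z(mm)
[[  0  -1  -1  -2   0  -1   0  -3  -3   1   0   0   0 171 190 193 217 230]
 [  0  -1  -1   0   1  -2   2  -2   2   0  -2  -1 154 171 187 194 218 230]
 [ -1   0  -7   0  -2   1 164 168 171 170 170 171 167 170 187 195 218 232]
 [ -1  -1  -1   0   0   2 163 167 183 195 169 169 169 169 183 194 215 228]
 [ -1   2   1   0   2   1 162 174 184 193 170 167 172 170 181 193 211 228]
 [ -1   0   0  -2   5   0  -1 173 179 188 169 166 171 168 181 193 211 227]
 [  2   3  69  68  67  68  70 168 178 176 169 170 170 170 180 196 210 224]
 [  3  -2  69  81  89  71  69 169 171 170 168 170 168 167 181 196 210 222]
 [  1   0  72  82  89  68  66  68  70  91 108 127 144 161 176 173 207 223]
 [  0   0  68  80  84  70  69  69  69  89 110 126 143 145 141 137 135 222]
 [  2   0  68  71  69  69  69  68  69  85 106 119 114 111 106 103  97 222]
 [  0   0  67  66  -3   4  23  43  60  83  83  81  74  60  68  85  95 219]
 [  0  -1   0  -1   3   0  19  45  60  59  59  58  60  62  69  87  96 218]]
```

View pics/c1.png

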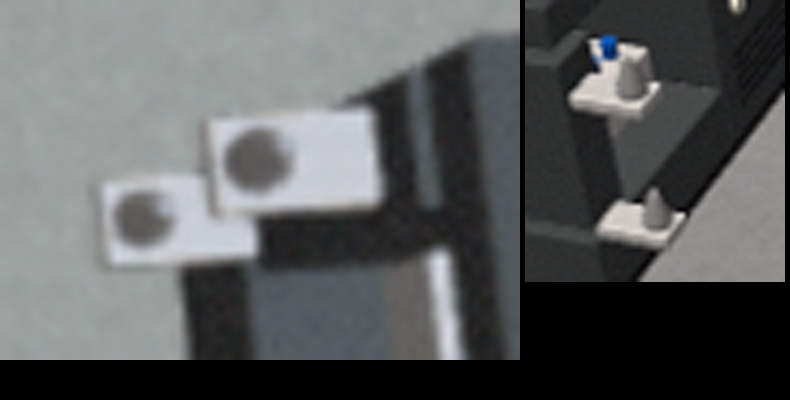

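View pics/c2.png

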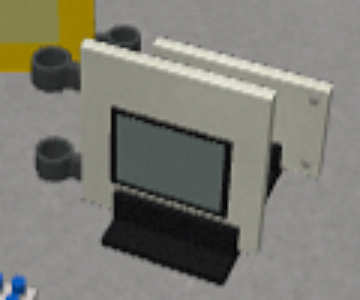

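The crop confirms the choice: the windowed white slab at scene (297,240), with two dark knuckles on its left (253,213 and 257,242). It's larger than the small white door. In the top view the upper bracket is at (380,165) with its pin at (377,165), and the lower bracket is at (367,172) with its pin at (362.5,172).

Run:
```python
from h import *
np.set_printoptions(suppress=True,precision=1)
c=lambda L:[(345+(x+.5)/8-.5,145+(y+.5)/8-.5) for x,y in L]
U=ray("top",c([(205,118),(375,107),(380,207),(217,215)]),.17)*1000
L=ray("top",c([(103,183),(110,268),(257,258)]),.07)*1000
print("U",U[:,:2].tolist(),"\nL",L[:,:2].tolist())
for a,b in((U[1],U[0]),(U[2],U[3]),(L[2],L[1])):print("yaw of +y",np.degrees(np.arctan2(-(b-a)[0],(b-a)[1])))
P=cloud("top",np.load("top0.npy"));m=np.zeros((384,512),bool);m[150:185,355:394]=1
im=cv2.imread("pics/top0.png");
for z in(.17,.07):
    k=m&(abs(P[...,2]-z)<.008)&(im.min(-1)>150);r=cv2.minAreaRect(P[k][:,:2].astype(np.float32)*1000);print(z,k.sum(),r,cv2.boxPoints(r).tolist())
# pin tips: points highest
k=m&(P[...,2]>.186)&(P[...,2]<.2);k[:, 382:]=0;print("tip U",P[k].mean(0)*1000,k.sum())
k=m&(P[...,2]>.084)&(P[...,2]<.1);k[:,369:]=0;print("tip L",P[k].mean(0)*1000,k.sum())
# module front lower face & front top edge
k=np.zeros((384,512),bool);k[150:290,365:425]=1
k&=(P[...,2]>.10)&(P[...,2]<.22)&(im.max(-1)<110)
q=P[k];A=np.c_[q[:,0],np.ones(len(q))]
for _ in range(4):
    s=np.linalg.lstsq(A,q[:,1],rcond=None)[0];e=q[:,1]-A@s;g=abs(e)<.006;q=q[g];A=A[g]
print("front y=a x+b",s,len(q),"yaw",np.degrees(np.arctan(s[0])))
# scene-camera pin tip
Ps=cloud("scene",np.load("scene0.npy"));ks=np.zeros((384,512),bool);ks[160:225,130:190]=1
for z in(.17,.07):
    kk=ks&(Ps[...,2]>z+.008)&(Ps[...,2]<z+.027)&(Ps[...,1]>-.22);print("scene",z,kk.sum(),Ps[kk].mean(0)*1000 if kk.any() else 0, np.argwhere(kk).mean(0))
```

```text
U [[584.6716709420383, -177.7369120461272], [589.703624173813, -226.54009795598353], [560.9274817918891, -227.5915827475644], [556.9113855342129, -180.98570326067446]] 
L [[583.7468622921233, -179.84628056544952], [556.5968694698862, -182.01325967898822], [561.504556715805, -228.93614820756693]]
yaw of +y 5.886797461122378
yaw of +y 4.925094038967466
yaw of +y 5.9708838353608265
0.17 181 ((573.4994506835938, -202.67648315429688), (27.101755142211914, 47.079933166503906), 6.704497337341309) [[557.2930297851562, -180.87954711914062], [562.7894897460938, -227.63751220703125], [589.7058715820312, -224.47341918945312], [584.2094116210938, -177.7154541015625]]
0.07 123 ((573.1131591796875, -203.38916015625), (26.522275924682617, 48.5980339050293), 3.223858594894409) [[558.5064697265625, -179.87437438964844], [561.239501953125, -228.39549255371094], [587.7198486328125, -226.90394592285156], [584.98681640625, -178.38282775878906]]
tip U [ 571.5 -189.9  191.8] 21
tip L [ 571.2 -190.    89.2] 23
front y=a x+b [ 0.1 -0.3] 1489 yaw 5.580050876462358
scene 0.17 36 [ 575.1 -187.9  185.7] [176.7 154. ]
scene 0.07 30 [ 575.4 -188.8   86.2] [207.1 159.6]
```

Run:
```python
from h import *
np.set_printoptions(linewidth=220)
H=np.zeros((14,16),int)
for n in("top","scene"):
    P=cloud(n,np.load(n+"0.npy")).reshape(-1,3)
    for x,y,z in P:
        i=int((x-.2)//.05);j=int((y+.6)//.05)
        if 0<=i<14 and 0<=j<16 and z<.8:H[i,j]=max(H[i,j],int(z*1000))
print("y->",[round(-.6+.05*j,2) for j in range(16)])
for i in range(14):print(round(.2+.05*i,2),H[i])
from scipy.spatial.transform import Rotation as R
print(R.from_rotvec(robot.read_state()["orientation"]).as_matrix().round(3))
```

```text
y-> [-0.6, -0.55, -0.5, -0.45, -0.4, -0.35, -0.3, -0.25, -0.2, -0.15, -0.1, -0.05, 0.0, 0.05, 0.1, 0.15]
0.2 [404 509 347   6   6   5   6   5   5   5   4 544 544 524   5   5]
0.25 [511 513   5   4   5   4 232   5   5   5   4   4   5   6   6   5]
0.3 [  0   0 241 244 243 239 239 234   5   5   5   4   4   5   6   4]
0.35 [  0   0 387 386 244 238 239 237   4   5   5   4 174 173 146   4]
0.4 [  0   0 384 385 244 238 239 238   5   4 173 174 173  74 112 111]
0.45 [  0   0 387 386 244 240 239 238   5   5 169   5   5   6 112 113]
0.5 [  0   0 385 386 244 238 239 238   6   4   4   5   5 156 155  42]
0.55 [  4   3 386 386 245 239 238 237 196   6   7   5   5 158 182 183]
0.6 [  4   5 242 243 244 237 236 226   5   5   5   5   4   5   6  13]
0.65 [ 5  5  4  5  4  5  4  5  5  5  4  4  3  5 40  6]
0.7 [ 4  5  4  5  4  3  5  4  5  4  5 45 60 60 59  5]
0.75 [ 4  5  5  4  5  4  3  4  5  4  4 41 60 59 59 39]
0.8 [5 5 4 4 4 5 5 3 4 5 5 4 4 5 4 4]
0.85 [5 5 4 5 5 4 4 5 4 5 4 4 4 4 4 5]
[[ 0.923  0.386 -0.   ]
 [ 0.386 -0.923  0.002]
 [ 0.    -0.002 -1.   ]]
```

```bash
python3 -m pendant '[{"translation":[0,0,-49],"twist":[0,0,-0.14],"grip":1},{"translation":[0,0,-49],"twist":[0,0,-0.14],"grip":1},{"translation":[0,0,-49],"twist":[0,0,-0.14],"grip":1},{"translation":[0,0,-49],"twist":[0,0,-0.14],"grip":1},{"translation":[0,0,-49],"twist":[0,0,-0.14],"grip":1},{"translation":[0,0,-49],"twist":[0,0,-0.14],"grip":1},{"translation":[0,0,-20],"twist":[0,0,-0.14],"grip":1},{"translation":[0,0,0],"twist":[0,0,-0.14],"grip":1},{"translation":[0,0,0],"twist":[0,0,0],"grip":1},{"translation":[0,0,0],"twist":[0,0,0],"grip":1}]' 40
cat > t.py <<'E'
import sys
from h import *
from scipy.spatial.transform import Rotation as R
s=robot.read_state();M=R.from_rotvec(s["orientation"]).as_matrix();p=np.array(s["tool_pos"])
print("t",round(s["t"],2),"tcp",(p*1000).round(1),"tool y yaw",np.degrees(np.arctan2(M[1,1],M[0,1])).round(2),"tilt z",M[:,2].round(4),"open",round(s["opening"]*1000,1),"F",np.round(s["force"],1),"q",np.round(s["q"],2))
if len(sys.argv)>3:
    g=np.array(list(map(float,sys.argv[1:4])));print("delta tool mm",((g-p*1000)@M).round(1))
E
python3 t.py 565 201 470
```

```text
t: 1.1
tool_pos: [0.2306, -0.5512, 0.5013]
orientation: [-2.227, -2.195, -0.012]
force: [0.0, 0.2, 0.3]
opening: 0.0931
t 1.1 tcp [ 230.6 -551.2  501.3] tool y yaw -0.83 tilt z [-0.0051  0.0159 -0.9999] open 93.1 F [0.  0.2 0.3] q [-1.26  0.27  0.75 -0.    2.14 -1.25]
delta tool mm [756.4 323.6  41.5]
```

```bash
python3 -m pendant '[{"translation":[42,18,0],"twist":[0,0,0.026],"grip":1},{"translation":[42,18,0],"twist":[0,0,0],"grip":1},{"translation":[42,18,0],"twist":[0,0,0],"grip":1},{"translation":[42,18,0],"twist":[0,0,0],"grip":1},{"translation":[42,18,0],"twist":[0,0,0],"grip":1},{"translation":[42,18,0],"twist":[0,0,0],"grip":1},{"translation":[42,18,0],"twist":[0,0,0],"grip":1},{"translation":[42,18,0],"twist":[0,0,0],"grip":1},{"translation":[42,18,0],"twist":[0,0,0],"grip":1},{"translation":[42,18,0],"twist":[0,0,0],"grip":1}]'; python3 t.py 565 201 300
```

```text
t: 2.1
tool_pos: [0.437, -0.1312, 0.491]
orientation: [-2.29, -2.082, -0.017]
force: [0.1, -0.7, 0.7]
opening: 0.0931
t 2.1 tcp [ 437.  -131.2  491. ] tool y yaw -5.43 tilt z [-0.023   0.0415 -0.9989] open 93.1 F [ 0.1 -0.7  0.7] q [-0.43 -0.12  1.18  0.03  2.12 -0.32]
delta tool mm [335.2 101.1 201.6]
```

```bash
python3 -m pendant '[{"translation":[40,12,10],"twist":[0,0,0],"grip":1},{"translation":[40,12,10],"twist":[0,0,0],"grip":1},{"translation":[40,12,10],"twist":[0,0,0],"grip":1},{"translation":[40,12,10],"twist":[0,0,0],"grip":1},{"translation":[40,12,10],"twist":[0,0,0],"grip":1},{"translation":[40,12,10],"twist":[0,0,0],"grip":1},{"translation":[40,12,10],"twist":[0,0,0],"grip":1},{"translation":[20,6,10],"twist":[0,0,0],"grip":1},{"translation":[0,0,0],"twist":[0,0,0],"grip":1},{"translation":[0,0,0],"twist":[0,0,0],"grip":1}]'
cat >> t.py <<'E'
    a=np.radians(float(sys.argv[4]) if len(sys.argv)>4 else -2.3)
    y=np.array([np.cos(a),np.sin(a),0]);z=np.array([0,0,-1.]);Md=np.c_[np.cross(y,z),y,z]
    print("twist",R.from_matrix(M.T@Md).as_rotvec().round(4))
E
python3 t.py 565 201 220
```

```text
t: 3.1
tool_pos: [0.5553, 0.1796, 0.4013]
orientation: [-2.314, -2.034, 0.014]
force: [-0.0, -0.1, 0.5]
opening: 0.0929
t 3.1 tcp [555.3 179.6 401.3] tool y yaw -7.33 tilt z [-0.047   0.04   -0.9981] open 92.9 F [-0.  -0.1  0.5] q [0.19 0.14 1.08 0.05 1.95 0.34]
delta tool mm [ 16.4  16.3 181.3]
twist [-0.0503 -0.0359 -0.0885]
```

```bash
python3 -m pendant '[{"translation":[0,0,0],"twist":[-0.025,-0.018,-0.044],"grip":1},{"translation":[0,0,0],"twist":[-0.025,-0.018,-0.044],"grip":1},{"translation":[0,0,0],"twist":[0,0,0],"grip":1},{"translation":[11,4.5,40],"twist":[0,0,0],"grip":1},{"translation":[11,4.5,40],"twist":[0,0,0],"grip":1},{"translation":[0,0,40],"twist":[0,0,0],"grip":1},{"translation":[0,0,40],"twist":[0,0,0],"grip":1},{"translation":[0,0,20],"twist":[0,0,0],"grip":1},{"translation":[0,0,0],"twist":[0,0,0],"grip":1},{"translation":[0,0,0],"twist":[0,0,0],"grip":1}]'
python3 t.py 565 201 141
```

```text
t: 4.1
tool_pos: [0.5659, 0.1903, 0.2205]
orientation: [2.3, 2.137, 0.006]
force: [0.4, -0.1, -0.2]
opening: 0.093
t 4.1 tcp [565.9 190.3 220.5] tool y yaw -4.21 tilt z [ 0.0038  0.0015 -1.    ] open 93.0 F [ 0.4 -0.1 -0.2] q [0.24 0.11 1.45 0.   1.58 0.31]
delta tool mm [10.4 -2.  79.5]
twist [ 0.0037 -0.0017 -0.0333]
```

```bash
python3 -m pendant '[{"translation":[6,-1.5,0],"twist":[0.002,0,-0.033],"grip":1},{"translation":[0,0,20],"twist":[0,0,0],"grip":1},{"translation":[0,0,20],"twist":[0,0,0],"grip":1},{"translation":[0,0,20],"twist":[0,0,0],"grip":1},{"translation":[0,0,19],"twist":[0,0,0],"grip":1},{"translation":[0,0,0],"twist":[0,0,0],"grip":1},{"translation":[0,0,0],"twist":[0,0,0],"grip":-1},{"translation":[0,0,0],"twist":[0,0,0],"grip":-1},{"translation":[0,0,0],"twist":[0,0,0],"grip":-1},{"translation":[0,0,0],"twist":[0,0,0],"grip":-1}]' 45
python3 t.py 565 201 141
```

```text
t: 5.1
tool_pos: [0.5769, 0.2008, 0.162]
orientation: [2.25, 2.173, 0.046]
force: [0.1, 0.1, 0.4]
opening: 0.0656
t 5.1 tcp [576.9 200.8 162. ] tool y yaw -1.99 tilt z [ 0.0301  0.0109 -0.9995] open 65.6 F [0.1 0.1 0.4] q [0.25 0.14 1.53 0.   1.45 0.28]
delta tool mm [ -0.5 -12.5  20.6]
twist [ 0.0297 -0.012   0.0057]
```

```bash
python3 -m pendant '[{"translation":[0,-10,0],"twist":[0.027,-0.011,0.005],"grip":1},{"translation":[0,-2,0],"twist":[0,0,0],"grip":1},{"translation":[0,0,0],"twist":[0,0,0],"grip":1},{"translation":[0,0,7],"twist":[0,0,0],"grip":1},{"translation":[0,0,7],"twist":[0,0,0],"grip":1},{"translation":[0,0,7],"twist":[0,0,0],"grip":1},{"translation":[0,0,2],"twist":[0,0,0],"grip":1},{"translation":[0,0,0],"twist":[0,0,0],"grip":1},{"translation":[0,0,0],"twist":[0,0,0],"grip":1},{"translation":[0,0,0],"twist":[0,0,0],"grip":1}]' 45
python3 t.py 565 201 141
```

```text
t: 6.1
tool_pos: [0.566, 0.2011, 0.1378]
orientation: [2.263, 2.175, 0.008]
force: [0.6, 0.3, 0.2]
opening: 0.093
t 6.1 tcp [566.  201.1 137.8] tool y yaw -2.26 tilt z [ 0.0057  0.0017 -1.    ] open 93.0 F [0.6 0.3 0.2] q [0.26 0.15 1.55 0.   1.43 0.3 ]
delta tool mm [-0.1 -0.9 -3.2]
twist [ 0.0057 -0.0019  0.0007]
```

```bash
python3 -m pendant '[{"translation":[0,-1,-2],"twist":[0.005,0,0],"grip":1},{"translation":[0,0,0],"twist":[0,0,0],"grip":-1},{"translation":[0,0,0],"twist":[0,0,0],"grip":-1},{"translation":[0,0,0],"twist":[0,0,0],"grip":-1},{"translation":[0,0,0],"twist":[0,0,0],"grip":-1},{"translation":[0,0,0],"twist":[0,0,0],"grip":-1},{"translation":[0,0,0],"twist":[0,0,0],"grip":-1},{"translation":[0,0,0],"twist":[0,0,0],"grip":-1},{"translation":[0,0,0],"twist":[0,0,0],"grip":-1},{"translation":[0,0,0],"twist":[0,0,0],"grip":-1}]' 45
python3 t.py 565 201 270
```

```text
t: 7.1
tool_pos: [0.5656, 0.2013, 0.1412]
orientation: [-2.265, -2.177, -0.005]
force: [-0.3, 0.6, 0.3]
opening: 0.0257
t 7.1 tcp [565.6 201.3 141.2] tool y yaw -2.26 tilt z [ 0.0022  0.0024 -1.    ] open 25.7 F [-0.3  0.6  0.3] q [0.26 0.15 1.55 0.   1.44 0.29]
delta tool mm [  -0.    -0.3 -128.8]
twist [ 0.0021 -0.0025  0.0007]
```

```bash
python3 -m pendant '[{"translation":[0,0,0],"twist":[0,0,0],"grip":-1},{"translation":[0,0,0],"twist":[0,0,0],"grip":-1},{"translation":[0,0,0],"twist":[0,0,0],"grip":-1},{"translation":[0,0,0],"twist":[0,0,0],"grip":-1},{"translation":[0,0,-12],"twist":[0,0,0],"grip":-1},{"translation":[0,0,-12],"twist":[0,0,0],"grip":-1},{"translation":[0,0,-12],"twist":[0,0,0],"grip":-1},{"translation":[0,0,-12],"twist":[0,0,0],"grip":-1},{"translation":[0,0,0],"twist":[0,0,0],"grip":-1},{"translation":[0,0,0],"twist":[0,0,0],"grip":-1}]' 45
python3 t.py 565 201 270
```

```text
t: 8.1
tool_pos: [0.5652, 0.2012, 0.1934]
orientation: [-2.264, -2.177, -0.004]
force: [-0.2, -0.3, -4.0]
opening: 0.011
t 8.1 tcp [565.2 201.2 193.4] tool y yaw -2.26 tilt z [ 0.0015  0.0023 -1.    ] open 11.0 F [-0.2 -0.3 -4. ] q [0.26 0.12 1.48 0.   1.54 0.29]
delta tool mm [  0.   -0.1 -76.6]
twist [ 0.0014 -0.0024  0.0008]
```

```bash
python3 -m pendant '[{"translation":[0,0,-16],"twist":[0,0,0],"grip":-1},{"translation":[0,0,-16],"twist":[0,0,0],"grip":-1},{"translation":[0,0,-16],"twist":[0,0,0],"grip":-1},{"translation":[0,0,-16],"twist":[0,0,0],"grip":-1},{"translation":[0,0,-14],"twist":[0,0,0],"grip":-1},{"translation":[-10,0,0],"twist":[0,0,0],"grip":-1},{"translation":[-20,0,0],"twist":[0,0,0],"grip":-1},{"translation":[-20,0,0],"twist":[0,0,0],"grip":-1},{"translation":[-10,0,0],"twist":[0,0,0],"grip":-1},{"translation":[0,0,0],"twist":[0,0,0],"grip":-1}]' 45
python3 t.py 575 0 270
python3 - <<'E'
from h import *
im,d=robot.read_camera("scene");cv2.imwrite("pics/s1.png",cv2.resize(im[120:320,150:400,::-1],None,fx=3,fy=3));np.save("s1.npy",d)
im,d=robot.read_camera("top");cv2.imwrite("pics/t1.png",cv2.resize(im[100:250,130:330,::-1],None,fx=4,fy=4))
E
```

```text
t: 9.1
tool_pos: [0.5621, 0.1374, 0.2788]
orientation: [2.264, 2.178, 0.004]
force: [0.3, -0.1, -3.8]
opening: 0.0114
t 9.1 tcp [562.1 137.4 278.8] tool y yaw -2.2 tilt z [ 0.0019  0.0018 -1.    ] open 11.4 F [ 0.3 -0.1 -3.8] q [0.15 0.05 1.4  0.   1.69 0.19]
delta tool mm [-136.8   18.1    8.6]
twist [ 0.0018 -0.0018  0.0017]
```

View pics/s1.png

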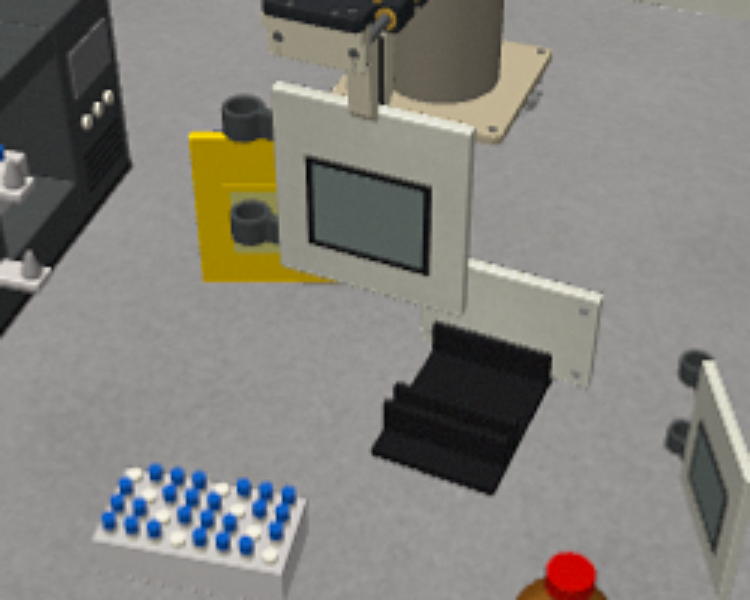

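The door is held upright at crop (370,200), clear of the stand. The blank still stands at (530,320), and both pins are visible at the left (15,170 and 30,265). Next I'll measure the door pose in the hand.

Run:
```python
from h import *
np.set_printoptions(suppress=True,precision=4)
s=robot.read_state();p=np.array(s["tool_pos"])
P=cloud("scene",np.load("s1.npy"))
k=(abs(P[...,1]-p[1])<.09)&(abs(P[...,0]-p[0]-.006)<.010)&(P[...,2]>.12)&(P[...,2]<p[2]+.03)
q=P[k];r=cv2.minAreaRect(q[:,1:].astype(np.float32)*1000)
print("slab y,z rect",r,"expect cz",(p[2]-.046)*1000)
f=q[abs(q[:,1]-p[1])<.07];f=f[f[:,2]<p[2]-.03];A=np.c_[f[:,1]-p[1],f[:,2]-.23,np.ones(len(f))]
for _ in range(4):
    c=np.linalg.lstsq(A,f[:,0],rcond=None)[0];g=abs(f[:,0]-A@c)<.004;f=f[g];A=A[g]
print("face dx/dy, dx/dz, x",c,"face centre-6mm:",c[2]-.006,"tcp",p)
# knuckle ring tops
K=(P[...,1]<p[1]-.085)&(P[...,1]>p[1]-.14)&(abs(P[...,0]-p[0])<.03)&(P[...,2]>.12)
dc=p[2]-.046
for z in(.059,-.041):
    kk=K&(abs(P[...,2]-dc-z)<.005);print("ring",kk.sum(),cv2.minEnclosingCircle(P[kk][:,:2].astype(np.float32)*1000),P[K][:,2].max())
im,d=robot.read_camera("top");T=cloud("top",d);K=(T[...,1]<p[1]-.088)&(T[...,1]>p[1]-.14)&(abs(T[...,0]-p[0])<.03)&(T[...,2]>dc+.045)&(T[...,2]<dc+.07)
a=T[K];c=cv2.minEnclosingCircle(a[:,:2].astype(np.float32)*1000);print("top ring",K.sum(),c,a[:,2].mean(), "ymin",np.percentile(a[:,1],[1,99]),"x",np.percentile(a[:,0],[1,99]))
k=(abs(T[...,1]-p[1])<.09)&(abs(T[...,0]-p[0])<.02)&(abs(T[...,2]-dc-.085)<.008);print("top edge",k.sum(),cv2.minAreaRect(T[k][:,:2].astype(np.float32)*1000))
```

```text
slab y,z rect ((133.86093139648438, 228.377197265625), (170.1538543701172, 160.68927001953125), 0.0891713798046112) expect cz 232.71364574856756
face dx/dy, dx/dz, x [0.038  0.0126 0.5683] face centre-6mm: 0.5622662602714458 tcp [0.5621 0.1387 0.2787]
ring 91 ((558.1570434570312, 34.07985305786133), 19.611589431762695) 0.2936741176505602
ring 83 ((556.7675170898438, 34.16434097290039), 20.345184326171875) 0.2936741176505602<stdin>:18: RuntimeWarning: Mean of empty slice.
  ret = ret.dtype.type(ret / rcount)
Traceback (most recent call last):
IndexError: index -1 is out of bounds for axis 0 with size 0
```

```bash
python3 -m pendant '[{"translation":[-20,2.5,6],"twist":[0,0,0],"grip":-1},{"translation":[-20,2.5,6],"twist":[0,0,0],"grip":-1},{"translation":[-20,2.5,6],"twist":[0,0,0],"grip":-1},{"translation":[-20,2.5,6],"twist":[0,0,0],"grip":-1},{"translation":[-20,2.5,6],"twist":[0,0,0],"grip":-1},{"translation":[-20,2.5,6],"twist":[0,0,0],"grip":-1},{"translation":[-20,2.5,6],"twist":[0,0,0],"grip":-1},{"translation":[-10,2.5,2],"twist":[0,0,0],"grip":-1},{"translation":[0,0,0],"twist":[0,0,0],"grip":-1},{"translation":[0,0,0],"twist":[0,0,0],"grip":-1}]' 45
python3 t.py 576 -20 230
```

```text
t: 10.25
tool_pos: [0.5781, -0.0064, 0.2308]
orientation: [-2.246, -2.189, -0.007]
force: [-0.2, -0.9, -3.6]
opening: 0.0112
t 10.25 tcp [578.1  -6.4 230.8] tool y yaw -1.46 tilt z [-5.e-04  7.e-03 -1.e+00] open 11.2 F [-0.2 -0.9 -3.6] q [-0.1   0.06  1.48  0.01  1.6  -0.08]
delta tool mm [-13.7  -1.7   0.7]
twist [-0.0007 -0.007   0.0147]
```

```bash
cat > m.py <<'E'
from h import *
from scipy.optimize import least_squares
from scipy.spatial.transform import Rotation as R
np.set_printoptions(suppress=True,precision=1)
import sys
tag=sys.argv[1]
for n in("top","scene"):
    im,d=robot.read_camera(n);s=robot.read_state();p=np.array(s["tool_pos"])*1000
    M=R.from_rotvec(s["orientation"]).as_matrix()
    cv2.imwrite(f"pics/{n}_{tag}.png",im[:,:,::-1])
    T=cloud(n,d)*1000;pred=p-108*M[:,0];print(n,"tcp",p,"pred axis",pred[:2])
    k=(abs((T-p)@M[:,0])<90)&(abs((T-p)@M[:,1])<15)&(T[...,2]<p[2]+55)&(T[...,2]>60)&(im.min(-1)>110)
    q=(T[k]-p)@M
    if n=="scene": print(" slab tool x range",np.percentile(q[:,0],[.5,99.5]),"z world",np.percentile(T[k][:,2],[.5,99.5]))
    for nm,z in(("up",p[2]-46+59),("low",p[2]-46-41)):
        k=(np.hypot(T[...,0]-pred[0],T[...,1]-pred[1])<24)&((T-p)@M[:,0]<-98)&(im.max(-1)<115)&(abs(T[...,2]-z)<12)
        a=T[k]
        if len(a)<25: print(" ",nm,len(a));continue
        zt=np.percentile(a[:,2],90);a=a[abs(a[:,2]-zt)<4]
        r=least_squares(lambda c:np.hypot(a[:,0]-c[0],a[:,1]-c[1])-14.5,pred[:2],loss="soft_l1")
        print(" ",nm,len(a),"ring c",r.x,"ztop",a[:,2].mean(),"expect",z,"rms",np.sqrt((r.fun**2).mean()))
    for nm,z in(("pinU",170),("pinL",70)):
        k=(np.hypot(T[...,0]-571.5,T[...,1]+191)<35)&(abs(T[...,2]-z)<5)&(im.min(-1)>150)
        b=T[k]
        if len(b)>20: rr=cv2.minAreaRect(b[:,:2].astype(np.float32));print("  bracket",nm,len(b),rr, "end y",np.percentile(b[:,1],98))
E
python3 m.py a
```

```text
top tcp [578.1  -6.3 230.9] pred axis [ 575.4 -114.2]
  up 61 ring c [ 573.9 -112.3] ztop 241.76929239684566 expect 243.9038013307287 rms 1.255141623926443
  low 26 ring c [ 573.2 -110.9] ztop 141.57961166278486 expect 143.9038013307287 rms 1.3002600799013606
  bracket pinU 87 ((572.5764770507812, -193.91815185546875), (28.7027645111084, 27.726490020751953), 3.444371223449707) end y -180.01326259685322
  bracket pinL 122 ((573.5277709960938, -202.122314453125), (28.353302001953125, 46.20233154296875), 7.22575569152832) end y -180.4171154638467
scene tcp [578.1  -6.2 231. ] pred axis [ 575.5 -114.2]
 slab tool x range [-77.5  80.9] z world [101.9 272.5]
  up 42 ring c [ 576.4 -112.4] ztop 242.2526691341608 expect 244.047577188539 rms 1.7941489127455104
  low 37 ring c [ 576.3 -111.2] ztop 141.96555555751124 expect 144.047577188539 rms 1.7567155842869555
  bracket pinU 84 ((574.2349853515625, -202.516357421875), (30.176483154296875, 44.918365478515625), 3.3754968643188477) end y -180.6256605731227
  bracket pinL 81 ((574.865478515625, -201.3548583984375), (27.705961227416992, 48.0447998046875), 4.296716690063477) end y -179.36670423106926
```

```bash
python3 -m pendant '[{"translation":[0,0,0],"twist":[0,-0.009,0],"grip":-1},{"translation":[0,0,0],"twist":[0,0,0],"grip":-1},{"translation":[-10,0,0],"twist":[0,0,0],"grip":-1},{"translation":[-12,0,0],"twist":[0,0,0],"grip":-1},{"translation":[-12,0,0],"twist":[0,0,0],"grip":-1},{"translation":[-12,0,0],"twist":[0,0,0],"grip":-1},{"translation":[-10,0,0],"twist":[0,0,0],"grip":-1},{"translation":[0,0,0],"twist":[0,0,0],"grip":-1},{"translation":[0,0,0],"twist":[0,0,0],"grip":-1},{"translation":[0,0,0],"twist":[0,0,0],"grip":-1}]' 45
python3 t.py 575.9 -84.8 231 -1.46
```

```text
t: 11.35
tool_pos: [0.5769, -0.0667, 0.2324]
orientation: [2.246, 2.192, -0.002]
force: [-0.7, -0.0, -3.5]
opening: 0.0107
t 11.35 tcp [576.9 -66.7 232.4] tool y yaw -1.4 tilt z [ 0.0014 -0.0031 -1.    ] open 10.7 F [-0.7 -0.  -3.5] q [-0.2   0.06  1.48 -0.    1.6  -0.18]
delta tool mm [-18.1  -0.6   1.4]
twist [0.0015 0.003  0.0011]
```

```bash
python3 -m pendant '[{"translation":[-6,-0.3,0.5],"twist":[0,0.002,0],"grip":-1},{"translation":[-6,-0.3,0],"twist":[0,0,0],"grip":-1},{"translation":[-4,0,0],"twist":[0,0,0],"grip":-1},{"translation":[0,0,0],"twist":[0,0,0],"grip":-1},{"translation":[0,0,0],"twist":[0,0,0],"grip":-1},{"translation":[0,0,0],"twist":[0,0,0],"grip":-1},{"translation":[0,0,0],"twist":[0,0,0],"grip":-1},{"translation":[0,0,0],"twist":[0,0,0],"grip":-1},{"translation":[0,0,0],"twist":[0,0,0],"grip":-1},{"translation":[0,0,0],"twist":[0,0,0],"grip":-1}]' 45
python3 t.py 575.9 -84.8 231 -1.46; python3 m.py b
python3 - <<'E'
import cv2
a=cv2.resize(cv2.imread("pics/scene_b.png")[150:250,120:220],(400,400),interpolation=2);b=cv2.resize(cv2.imread("pics/top_b.png")[140:200,340:400],(400,400),interpolation=2)
cv2.imwrite("pics/b2.png",cv2.hconcat([a,b]))
E
```

```text
t: 12.35
tool_pos: [0.576, -0.0824, 0.2318]
orientation: [2.245, 2.196, 0.001]
force: [0.4, 0.3, -3.5]
opening: 0.011
t 12.35 tcp [576.  -82.4 231.8] tool y yaw -1.27 tilt z [ 1.5e-03 -5.0e-04 -1.0e+00] open 11.0 F [ 0.4  0.3 -3.5] q [-0.23  0.06  1.47 -0.    1.6  -0.21]
delta tool mm [-2.4 -0.   0.8]
twist [0.0015 0.0004 0.0033]
top tcp [576.  -82.4 231.8] pred axis [ 573.6 -190.4]
  up 44 ring c [ 572.3 -188.7] ztop 244.07171482197393 expect 244.8376164627375 rms 1.357956579644683
  low 0
  bracket pinU 46 ((574.3905029296875, -215.66702270507812), (25.976037979125977, 18.70029067993164), 1.856504201889038) end y -208.91360878737905
scene tcp [576.  -82.5 231.9] pred axis [ 573.6 -190.4]
 slab tool x range [-76.4  80.6] z world [102.8 272.5]
  up 43 ring c [ 574.  -187.1] ztop 243.17447405311202 expect 244.87679876980692 rms 1.9394510497253343
  low 30 ring c [ 574.1 -187.8] ztop 144.0046685077544 expect 144.87679876980692 rms 1.9076680883362698
  bracket pinU 84 ((575.751953125, -202.4817657470703), (29.109676361083984, 44.42271041870117), 3.3850114345550537) end y -180.6968181765095
  bracket pinL 80 ((573.997802734375, -201.54721069335938), (30.391714096069336, 45.70588302612305), 6.083205699920654) end y -179.70604730164095
```

View pics/b2.png

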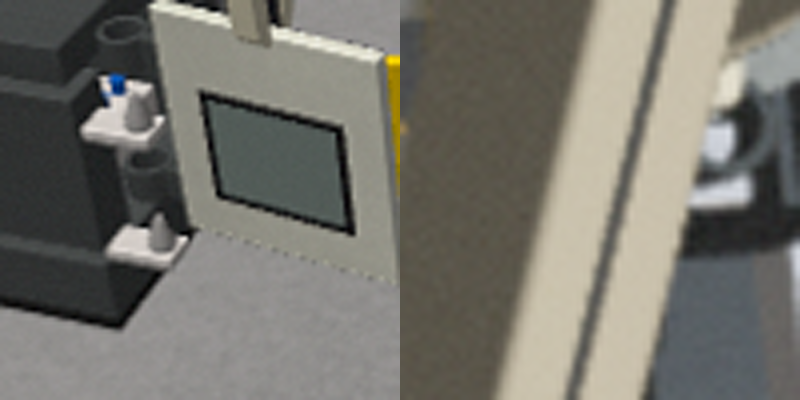

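Left half (scene): the rings at (122,32) and (150,160) sit above the pin tips at (136,90) and (160,215), lined up to about 3 mm. Right half (top): the gripper hides most of the ring. That's inside the taper's capture range, so I'll lower partway and watch the force.

```bash
python3 -m pendant '[{"translation":[0,0,6],"twist":[0,0,0],"grip":-1},{"translation":[0,0,6],"twist":[0,0,0],"grip":-1},{"translation":[0,0,6],"twist":[0,0,0],"grip":-1},{"translation":[0,0,6],"twist":[0,0,0],"grip":-1},{"translation":[0,0,6],"twist":[0,0,0],"grip":-1},{"translation":[0,0,2],"twist":[0,0,0],"grip":-1},{"translation":[0,0,0],"twist":[0,0,0],"grip":-1},{"translation":[0,0,0],"twist":[0,0,0],"grip":-1},{"translation":[0,0,0],"twist":[0,0,0],"grip":-1},{"translation":[0,0,0],"twist":[0,0,0],"grip":-1}]' 45
python3 t.py 576 -83 184 -1.46; python3 m.py c
python3 - <<'E'
import cv2
a=cv2.resize(cv2.imread("pics/scene_c.png")[155:230,130:190],(480,600),interpolation=2)
cv2.imwrite("pics/c3.png",a)
E
```

```text
t: 13.45
tool_pos: [0.5756, -0.0824, 0.1961]
orientation: [2.246, 2.196, 0.0]
force: [0.6, 0.2, -3.5]
opening: 0.0112
t 13.45 tcp [575.6 -82.4 196.1] tool y yaw -1.27 tilt z [ 2.e-04 -2.e-04 -1.e+00] open 11.2 F [ 0.6  0.2 -3.5] q [-0.23  0.08  1.53 -0.    1.54 -0.21]
delta tool mm [-0.6  0.4 12.1]
twist [0.0002 0.0002 0.0033]
top tcp [575.7 -82.4 196.2] pred axis [ 573.3 -190.4]
  up 44 ring c [ 572.3 -188.2] ztop 208.09593738104368 expect 209.22633471521272 rms 1.2772099980845837
  low 0
  bracket pinU 52 ((572.4403076171875, -203.97515869140625), (24.845125198364258, 43.25928497314453), 5.875068187713623) end y -184.92236264485078
scene tcp [575.6 -82.4 196.2] pred axis [ 573.2 -190.4]
 slab tool x range [-76.7  81. ] z world [ 66.5 237. ]
  up 38 ring c [ 573.6 -187.2] ztop 207.71029568664605 expect 209.1705040651 rms 1.5013688987839697
  low 39 ring c [ 574.2 -187.8] ztop 107.88863326505685 expect 109.1705040651 rms 1.8555007438755162
  bracket pinU 72 ((576.4141845703125, -201.03982543945312), (26.02419090270996, 46.60005569458008), 4.337035655975342) end y -178.94643187642035
  bracket pinL 69 ((576.8068237304688, -201.46389770507812), (26.248794555664062, 45.03639221191406), 3.259009599685669) end y -180.64786157762947
```

View pics/c3.png

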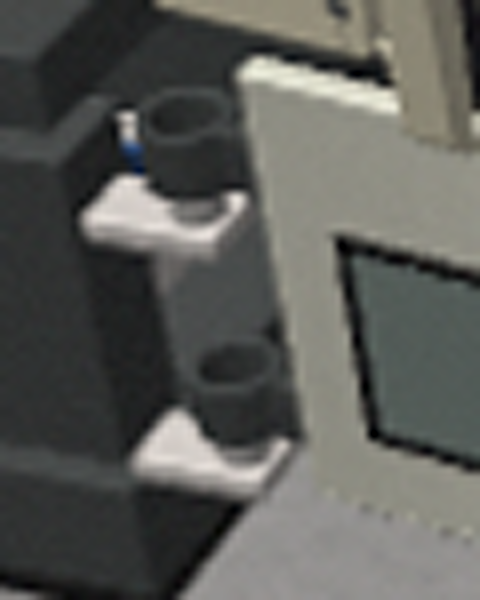

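Both knuckles are on the pins with no side force. Their feet show at (200,210) and (245,450), in line with the ring axes. I'll lower the last 13–14 mm.

```bash
python3 -m pendant '[{"translation":[0,0,3],"twist":[0,0,0],"grip":-1},{"translation":[0,0,3],"twist":[0,0,0],"grip":-1},{"translation":[0,0,3],"twist":[0,0,0],"grip":-1},{"translation":[0,0,2],"twist":[0,0,0],"grip":-1},{"translation":[0,0,0],"twist":[0,0,0],"grip":-1},{"translation":[0,0,0],"twist":[0,0,0],"grip":-1},{"translation":[0,0,0],"twist":[0,0,0],"grip":-1},{"translation":[0,0,0],"twist":[0,0,0],"grip":-1},{"translation":[0,0,0],"twist":[0,0,0],"grip":-1},{"translation":[0,0,0],"twist":[0,0,0],"grip":-1}]' 45
python3 t.py 576 -83 182 -1.46
```

```text
t: 14.55
tool_pos: [0.5757, -0.0824, 0.1845]
orientation: [2.245, 2.196, 0.001]
force: [-0.6, -0.4, -4.4]
opening: 0.0111
t 14.55 tcp [575.7 -82.4 184.5] tool y yaw -1.27 tilt z [ 8.e-04 -3.e-04 -1.e+00] open 11.1 F [-0.6 -0.4 -4.4] q [-0.23  0.08  1.54 -0.    1.52 -0.21]
delta tool mm [-0.6  0.3  2.5]
twist [0.0008 0.0003 0.0033]
```

```bash
python3 -m pendant '[{"translation":[0,0,1],"twist":[0,0,0],"grip":-1},{"translation":[0,0,1],"twist":[0,0,0],"grip":-1},{"translation":[0,0,0.7],"twist":[0,0,0],"grip":-1},{"translation":[0,0,0],"twist":[0,0,0],"grip":-1},{"translation":[0,0,0],"twist":[0,0,0],"grip":-1},{"translation":[0,0,0],"twist":[0,0,0],"grip":-1},{"translation":[0,0,0],"twist":[0,0,0],"grip":-1},{"translation":[0,0,0],"twist":[0,0,0],"grip":-1},{"translation":[0,0,0],"twist":[0,0,0],"grip":-1},{"translation":[0,0,0],"twist":[0,0,0],"grip":-1}]' 45
python3 t.py 576 -83 182 -1.46
```

```text
t: 15.55
tool_pos: [0.5758, -0.0824, 0.1816]
orientation: [2.245, 2.196, 0.001]
force: [-0.4, 0.3, -3.0]
opening: 0.011
t 15.55 tcp [575.8 -82.4 181.6] tool y yaw -1.27 tilt z [ 1.e-03 -3.e-04 -1.e+00] open 11.0 F [-0.4  0.3 -3. ] q [-0.23  0.08  1.55 -0.    1.51 -0.21]
delta tool mm [-0.6  0.2 -0.4]
twist [0.001  0.0003 0.0033]
```

Force is just starting to unload, so I'll go down a little more, then open.

```bash
python3 -m pendant '[{"translation":[0,0,0.7],"twist":[0,0,0],"grip":-1},{"translation":[0,0,0.7],"twist":[0,0,0],"grip":-1},{"translation":[0,0,0.6],"twist":[0,0,0],"grip":-1},{"translation":[0,0,0],"twist":[0,0,0],"grip":-1},{"translation":[0,0,0],"twist":[0,0,0],"grip":-1},{"translation":[0,0,0],"twist":[0,0,0],"grip":-1},{"translation":[0,0,0],"twist":[0,0,0],"grip":-1},{"translation":[0,0,0],"twist":[0,0,0],"grip":-1},{"translation":[0,0,0],"twist":[0,0,0],"grip":-1},{"translation":[0,0,0],"twist":[0,0,0],"grip":-1}]' 45
python3 t.py 576 -83 182 -1.46; python3 m.py d
```

```text
t: 16.55
tool_pos: [0.5762, -0.0824, 0.1802]
orientation: [2.245, 2.196, 0.002]
force: [-0.3, -0.2, -3.0]
opening: 0.0114
t 16.55 tcp [576.2 -82.4 180.2] tool y yaw -1.27 tilt z [ 2.e-03 -4.e-04 -1.e+00] open 11.4 F [-0.3 -0.2 -3. ] q [-0.23  0.08  1.55  0.    1.51 -0.21]
delta tool mm [-0.7 -0.2 -1.8]
twist [0.002  0.0003 0.0034]
top tcp [576.2 -82.4 180.2] pred axis [ 573.8 -190.3]
  up 50 ring c [ 573.1 -188.2] ztop 193.33148540746916 expect 193.1605236363556 rms 3.4471291374655646
  low 13
  bracket pinU 59 ((572.5859985351562, -218.89019775390625), (15.84743881225586, 28.58866310119629), 72.79690551757812) end y -209.02432143007877
  bracket pinL 24 ((568.2542114257812, -217.20741271972656), (10.62070369720459, 16.162574768066406), 4.35087776184082) end y -210.98443109419435
scene tcp [576.2 -82.3 180.2] pred axis [ 573.8 -190.3]
 slab tool x range [-78.1  79.9] z world [ 61.1 221.1]
  up 41 ring c [ 574.2 -188.4] ztop 193.4383679440856 expect 193.16814129613866 rms 3.432604113683776
  low 43 ring c [ 574.1 -189.3] ztop 93.95963640350872 expect 93.16814129613866 rms 3.354971625077601
  bracket pinU 36 ((579.1718139648438, -217.15692138671875), (28.792675018310547, 14.816296577453613), 40.81206130981445) end y -204.43218747896753
  bracket pinL 39 ((581.3175048828125, -216.83349609375), (31.355751037597656, 16.08016014099121), 40.87407302856445) end y -202.28265271889305
```

Ring tops read 193.4 and 94.0 mm, against 194 and 94 expected at home, so it's seated. Next I release and rise.

```bash
python3 -m pendant '[{"translation":[0,0,0],"twist":[0,0,0],"grip":-0.6},{"translation":[0,0,0],"twist":[0,0,0],"grip":-0.6},{"translation":[0,0,0],"twist":[0,0,0],"grip":-0.4},{"translation":[0,0,0],"twist":[0,0,0],"grip":0},{"translation":[0,0,0],"twist":[0,0,0],"grip":0},{"translation":[0,0,0],"twist":[0,0,0],"grip":0},{"translation":[0,0,0],"twist":[0,0,0],"grip":0},{"translation":[0,0,0],"twist":[0,0,0],"grip":0},{"translation":[0,0,0],"twist":[0,0,0],"grip":0},{"translation":[0,0,0],"twist":[0,0,0],"grip":0}]' && python3 -m pendant '[{"translation":[0,0,-10],"twist":[0,0,0],"grip":0},{"translation":[0,0,-15],"twist":[0,0,0],"grip":0},{"translation":[0,0,-20],"twist":[0,0,0],"grip":0},{"translation":[0,0,-20],"twist":[0,0,0],"grip":0},{"translation":[0,0,-20],"twist":[0,0,0],"grip":0},{"translation":[0,0,-20],"twist":[0,0,0],"grip":0},{"translation":[0,0,-20],"twist":[0,0,0],"grip":0},{"translation":[0,0,-10],"twist":[0,0,0],"grip":0},{"translation":[0,0,0],"twist":[0,0,0],"grip":0},{"translation":[0,0,0],"twist":[0,0,0],"grip":0}]'
python3 - <<'E'
from h import *
np.set_printoptions(suppress=True,precision=1)
im,d=robot.read_camera("scene");cv2.imwrite("pics/f.png",cv2.resize(im[100:300,110:370,::-1],None,fx=3,fy=3))
T=cloud("scene",d)*1000;a=T[(im.min(-1)>110)&(T[...,1]>-170)&(T[...,1]<15)&(T[...,2]>30)&(T[...,2]<235)&(T[...,0]>540)&(T[...,0]<620)]
print("slab x,y,z 1..99%",np.percentile(a,[1,99],axis=0))
A=np.c_[a[:,1:],np.ones(len(a))];print("x=ay+bz+c",np.round(np.linalg.lstsq(A,a[:,0],rcond=None)[0],3))
for z in(193.5,93.5):
    k=(np.hypot(T[...,0]-572.5,T[...,1]+191)<25)&(abs(T[...,2]-z)<4)&(im.max(-1)<115);print("ring",k.sum(),T[k].mean(0))
im,d=robot.read_camera("top");P=cloud("top",d)
k=np.zeros(d.shape,bool);k[140:240,150:270]=1;k&=(abs(P[...,2]-.11)<.01)&(im.min(-1)>120);print("blank",cv2.minAreaRect(P[k][:,:2].astype(np.float32)*1000))
E
python3 t.py
```

```text
t: 17.65
tool_pos: [0.5774, -0.0828, 0.1819]
orientation: [2.243, 2.193, 0.004]
force: [0.3, -0.9, 0.6]
opening: 0.0465
t: 18.65
tool_pos: [0.5772, -0.0827, 0.333]
orientation: [2.238, 2.189, 0.011]
force: [1.4, -0.4, 0.1]
opening: 0.0463
slab x,y,z 1..99% [[ 572.  -160.6   46.3]
 [ 585.7   -2.1  218.4]]
x=ay+bz+c [  0.   -0.  584.6]
ring 74 [ 573.6 -185.4  193.1]
ring 74 [ 574.2 -190.2   93.2]
blank ((455.6932067871094, 223.2620086669922), (159.40989685058594, 12.882843971252441), 87.2812271118164)
t 18.75 tcp [576.9 -82.7 332.2] tool y yaw -1.27 tilt z [ 0.0118 -0.003  -0.9999] open 46.7 F [ 0.2 -0.1 -0. ] q [-0.23  0.06  1.3  -0.    1.77 -0.21]
```

View pics/f.png

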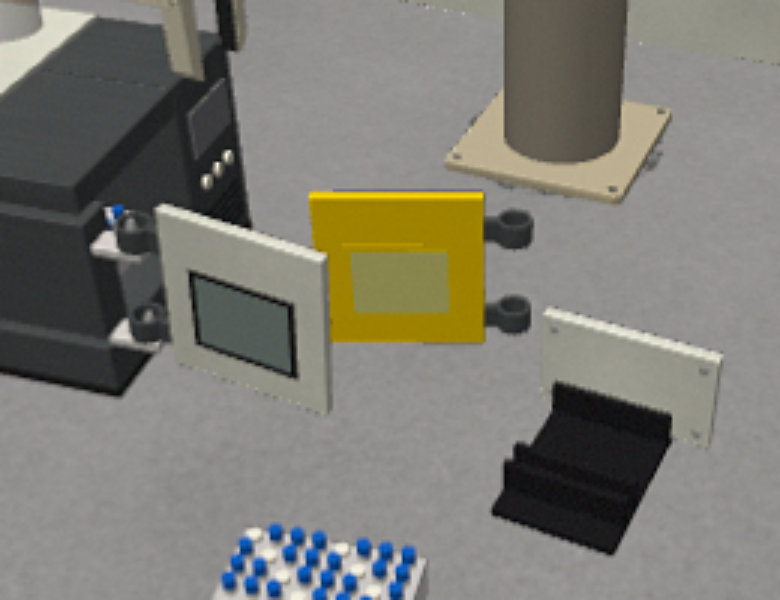

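The door hangs upright on both pins, with rings at (135,230) and (150,322) and slab at (245,305). The gripper is clear above it, and the blank is unmoved at (630,375). I'll let it settle for a second, check it's at rest, and hand in.

```bash
python3 -m pendant '[{"translation":[0,0,0],"twist":[0,0,0],"grip":0},{"translation":[0,0,0],"twist":[0,0,0],"grip":0},{"translation":[0,0,0],"twist":[0,0,0],"grip":0},{"translation":[0,0,0],"twist":[0,0,0],"grip":0},{"translation":[0,0,0],"twist":[0,0,0],"grip":0},{"translation":[0,0,0],"twist":[0,0,0],"grip":0},{"translation":[0,0,0],"twist":[0,0,0],"grip":0},{"translation":[0,0,0],"twist":[0,0,0],"grip":0},{"translation":[0,0,0],"twist":[0,0,0],"grip":0},{"translation":[0,0,0],"twist":[0,0,0],"grip":0}]'
python3 - <<'E'
from h import *
for i in range(2):
    im,d=robot.read_camera("scene");T=cloud("scene",d)*1000;a=T[(im.min(-1)>110)&(T[...,1]>-170)&(T[...,1]<15)&(T[...,2]>30)&(T[...,2]<235)&(T[...,0]>540)&(T[...,0]<620)]
    print(np.percentile(a,[1,99],axis=0).round(1).tolist())
robot.close_job()
E
```

```text
t: 19.75
tool_pos: [0.5755, -0.0823, 0.3282]
orientation: [2.242, 2.193, 0.005]
force: [-0.1, 0.7, -0.2]
opening: 0.0467
[[571.4, -160.8, 46.6], [585.6, -2.2, 218.3]]
[[571.8, -160.6, 47.3], [585.7, -1.8, 218.3]]
the job is handed in; nothing more can be done
```

I lifted the white windowed door out of the stand, brought it in level above the pins, lowered both knuckles onto them, let go and handed the job in at about 20 s.

**Last checks:**
- **Seating:** the knuckle tops read about 193 mm and 93 mm, against 194 and 94 mm when fully home. The door's top edge read 218 mm, against 220 mm expected. These are within the cameras' roughly 2 mm calibration error.
- **At rest:** the slab is upright. Its position changed by less than 1 mm over the last second before hand-in.
- **Blank panel:** it is within 0.2 mm of where it stood at the start.
- **Gripper:** it is open and about 110 mm above the door. The force reading is near zero.

**What disagreed or went wrong:**
- **Alignment:** the two cameras and the gripper-based estimate differed by 1–3 mm on the knuckle positions. The tapered pins took this up, with no side force above about 1 N.
- **First grasp:** the first descent to the door stopped short and drifted 12 mm sideways. I reopened and corrected it before gripping anything.

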